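Hook the friction sled onto the load cell

ROBOT

A 7-joint arm with a two-finger parallel gripper is mounted at the origin on the work surface. World frame = base frame: x ahead of the robot, y to its left, z up, the work surface at z = 0. Lengths are in mm, angles in rad, forces in N, time in s.
With the tool pointing down it reaches from about 350 to 900 mm from the base axis. Payload 19.9 kg.
Tool frame: the origin (TCP) lies at the very end of the fingers, on their centre line; the grasp point (between the pads) lies 19 mm behind it (hold_point_z is the distance from the TCP to the grasp point, in mm); y points along the fingers, x is the direction in which the jaws open and shut, and the axes are right-handed (so a half turn about y gives the same grasp; the last joint's range is limited). The gripper opens to 85 mm and grips with 20 to 120 N. Pads are 22 mm wide; open, the fingers measure 114 mm over their backs; the gripper's body (76 mm by 85 mm) begins 54 mm behind the grasp point. The pads swing forward as they close: fully open they stand 13 mm farther back than shut.
Start: joints at [-1.363, 0.417, -0.01, 1.614, 0.005, 1.111, -0.053], TCP at [154.497, 605.584, 231.26] pointing down, gripper open.
Joint ranges: [-2.81, 2.81], [-0.39, 2.02], [-1.27, 1.25], [0.06, 2.57], [-1.19, 4.33], [0.19, 2], [-2.82, 2.82]. Speed limits (rad/s): [1.89, 1.89, 2.39, 2.39, 3.01, 3.01, 3.01].

INTERFACE

Orientations are given as a unit quaternion [x, y, z, w].
In Python, from plant import get_obs, grab_frame, job_done, hold_point_z gives the robot as it stands.
- The arm moves only by the tool carry_out, never from a script. Its argument "increments" is a list of rows, each a list of 4 numbers: the shift along the tool's x, y, z in m, then the turn about the tool's y in rad. In form: [[x, y, z, turn], ...]. A call has 1 to 12 rows; each row is the pose to reach, as a shift and turn from the pose commanded when the call began, along the tool's axes at that moment; what a row does not reach only later rows make up. A row lasts 1/12 s, in which the tool goes at most 41.7 mm and 7.16 degrees, less where a joint would pass 70% of its speed; a pose out of reach is approached as far as the arm can. A call with a gripper value outside its range is refused whole. "gripper" is the closure in counts, from 0 (fully open) to 255 (shut), set as the call begins (left out, the last holds). The fingers move at their own pace and stop on an object; "newtons" is the grip in N (left out, the last holds). Time passes only in rows, so rows that repeat a pose let the fingers close. It gives the time, the measured TCP pose, the force and the opening at its end, in the units of the state.
- get_obs(): the state, without advancing time (a new reading comes with each control period).
- grab_frame(name): name is "scene" or "top" or "wrist"; returns a dict with "frame" (480x640x3 uint8, red, green, blue), "fov_y" (degrees; the focal length in pixels is half the picture's height over the tangent of half this angle, whatever the lens; pixels are square), "cx", "cy" (the principal point, pixels), "rvec" (rotation vector, rad) and "tvec" (3), from world to camera coordinates, as OpenCV has them. Camera axes: x right, y down, z forward; pixel columns grow to the right and rows downward; lengths in mm; the calibration is good to about 2 mm. A picture is of the moment at which its call begins. There is no depth.
- job_done(): hands the job in, once; it reports no verdict.
The state is a dict: "time": time; "qpos": joint angles; "qd": joint speeds; "tau": joint torques, N m; "eef_pos": TCP position; "tool_rot": TCP orientation; "force": force on the tool from outside, world axes, zero at the start; "ft_torque": the same for the moment, N m; "gripper_width": opening from 0.0 (shut) to 1.0 (fully open).
Only numpy, scipy, OpenCV 4.12 (cv2) and the standard library are available. Lean on these libraries where they do the work, as an engineer would, in place of code of your own. Each camera call takes 0.05 s, during which the arm holds its last target.

TASK

Get the friction tester ready for a run: pick up the test sled that has the curved tow hook, pass its hook through the eye of the load cell by swinging the sled round along the hook's curve, and have it lie flat on the test bed, in line with the cell. Draw it gently back away from the cell until the cell carries a steady pull of about 3 N, so that the hook beds in the eye, then let go and leave it there with the slack out. The cell is delicate: never push or pull its eye with 10 N or more along the cell or knock it with 20 N, and leave the spare sled and the other things where they are.

Things in the scene. Friction and masses are not known exactly. Their poses are not given: they have to be found in the camera images.
- tester: the friction tester, a fixed, level white bench machine, 250 mm (its x) by 630 mm (its y), its -x side towards the robot. Origin on the table right below the eye of the load cell. Its y axis is the pull line: the carriage with the load cell stands on the +y side of the eye (solid from 79 mm on, up to 117 mm above the table; guide-rod supports from 75 mm), the test bed on the -y side.
- bed (a point): point on top of the steel test bed, 62 mm above the table, at x = 0, y = -80 mm of the tester. The flat bed reaches over x = -111 to +111, y = -166 to +66 mm of the tester (it runs on under the eye). A clamp bar, 10 mm high, with two knobs, lies across it at y = -157 to -143 mm.
- eye (a point): centre of the hole of the load cell's eye bolt, 80 mm above the table (18 mm above the bed); its axes are the tester's. An upright ring of round 8 mm steel bar: hole 10.6 mm, 27 mm over all, the hole's axis along x. An 8 mm shank carries it from the cell on its +y side. It gives only along y, as a very stiff spring.
- cell (a joint): deflection of the eye along the pull line in m: 0 unloaded, positive when pulled away from the cell (tester's -y), negative when pushed in; stiffness 20000 N/m: 3 N is 0.00015, 10 N is 0.0005; stops at 1 mm. Far too fine to set by position: go by the force on the tool.
- sled: the hooked test sled, about 0.24 kg, loose: a plate 63.5 by 63.5 mm, 12 mm thick (steel on a rubber sole); origin in the centre of its underside, z up. On it stands a lifting grip, 16 mm wide in x, 44 mm long in y, from 12 to 48 mm above the underside. A clamp block at x = 10 to 26, y = 20 to 32 mm (25 mm high) holds the tow hook, which reaches out to +y. Coupled, its axes lie as the tester's.
- hook_centre (a point): centre of the hook's half circle, at x = 0, y = 62, z = 18 mm of the sled; axes of the sled. The hook is round 7 mm steel wire, level: straight along x = +18 mm from the clamp block to y = 62 mm, then a half circle of 18 mm radius (wire's centre line) about this point.
- hook_bowl (a point): middle of the hook's curve, on the wire's centre line, at x = 0, y = 80, z = 18 mm of the sled. Home with the slack out it lies about 2 mm to the tester's -y of the eye's centre.
- hook_tip (a point): end of the hook's centre line, at x = -18, y = 62, z = 18 mm of the sled; the round end reaches 3.5 mm farther, pointing back (-y) at the sled. It goes in from the tester's +x side of the eye: there the sled lies on the tester's -x side, turned 90 degrees clockwise (from above) from its coupled pose; then it swings 90 degrees anticlockwise about the hook's centre.
- spare_sled: the spare sled, loose, not to be used or moved: same plate and grip, but with only a short flat tongue (12 by 20 mm) in place of the hook. The two sleds may have changed places.
- hex_key: steel hex key, 5 mm thick, 65 by 22 mm, lying on the test bed near its +x edge; leave it.
- check_weight: steel check weight, 32 mm wide, 51 mm high, standing on the bench; leave it.
- specimen_cup: clear specimen cup with an orange lid, 62 mm wide, 64 mm high, on the bench beyond the sleds to the right; leave it.
- beaker: clear open beaker, 70 mm wide, 90 mm high, on the bench to the robot's left; leave it.
Mind the look-alikes: they are no part of the job. What is shaped like the sled but purple is not meant.

How it is judged:
By the outcome, as a careful person would: the job done as asked, in the order asked, and still so for the second after the job is handed in, with the robot touching nothing.
It also fails if it takes over 58 s, if anything falls off the work surface, if the arm or the gripper's body presses on something with over 40 N, if the wrist force passes 120 N, or if a joint passes its speed limit or range.

## Working session

There is one attempt and no reset: what is moved stays moved. The work goes in short steps, Python scripts to look and compute and a tool call to move; the robot and the scene stay as the last step left them, time stands still between calls to the robot, and variables do not carry over. Pictures are saved under pics/ and viewed, and the job is handed in when it is done.

Besides the shell and the picture viewer there is one more tool, called after "Emit:" as name([rows], argument=value, ...), one row to a line, values as JSON. carry_out: Moves the arm, as the interface text tells. Its arguments: {"type":"object","properties":{"increments":{"type":"array","items":{"type":"array","items":{"type":"number"}}},"gripper":{"type":"number"},"newtons":{"type":"number"}},"required":["increments"]}

```bash
ls; mkdir -p pics; python3 - <<'E'
from plant import *
import cv2
print(get_obs(), hold_point_z if not callable(hold_point_z) else hold_point_z())
for n in ["scene","top","wrist"]:
    f=grab_frame(n); cv2.imwrite(f"pics/{n}0.png",f["frame"][:,:,::-1]); f.pop("frame"); print(n,f)
E
```

```text
pics
{'time': 0.0, 'qpos': array([-1.36252717,  0.4179929 , -0.01033146,  1.61414954,  0.0047315 ,
        1.11071589, -0.0529994 ]), 'qd': array([ 0.00131473,  0.0001153 ,  0.00017403, -0.00194616,  0.00101182,
       -0.00046855, -0.00027584]), 'tau': array([ 4.62099342e-04, -8.64442635e+01,  6.78598825e-01, -4.34893119e+01,
        1.90258236e-02,  7.58783572e-03, -1.34283198e-05]), 'eef_pos': array([154.40531723, 605.2740928 , 230.65869512]), 'tool_rot': array([ 0.55867427,  0.43351757, -0.43416133, -0.55807662]), 'force': array([-0.96295233,  0.11473124, -0.09658557]), 'ft_torque': array([ 0.02193001,  0.00216993, -0.01941217]), 'gripper_width': 0.9979659322710632} 18.700000000000003
scene {'fov_y': 44.61589849952189, 'cx': 318.00090642151105, 'cy': 241.6911802493012, 'rvec': array([ 1.28968393,  2.49840083, -0.70809156]), 'tvec': array([ 423.29681883, -282.61001677, 1509.88815621])}
top {'fov_y': 44.4205806098699, 'cx': 311.76381501981973, 'cy': 247.1184091111151, 'rvec': array([ 2.17967955, -2.13711552,  0.13208678]), 'tvec': array([-133.04003047,  526.45999597, 1666.54934679])}
wrist {'fov_y': 60.40138097938858, 'cx': 317.9278236228265, 'cy': 246.40184107225642, 'rvec': array([-2.26627316, -1.75974473, -0.2909809 ]), 'tvec': array([-624.20966184,  -41.36380433,  381.18933488])}
```

View pics/scene0.png

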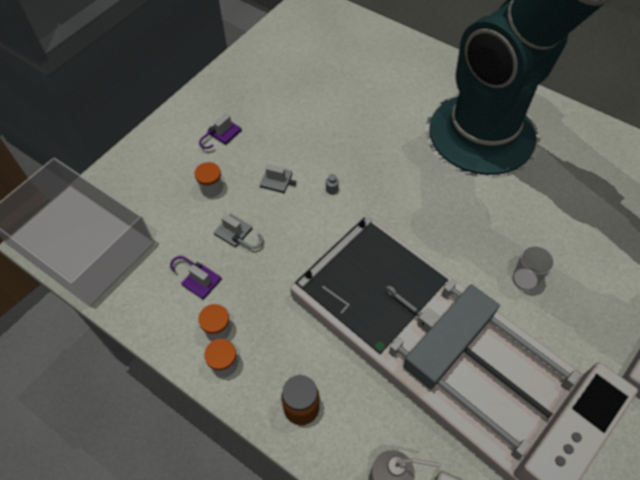

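View pics/top0.png

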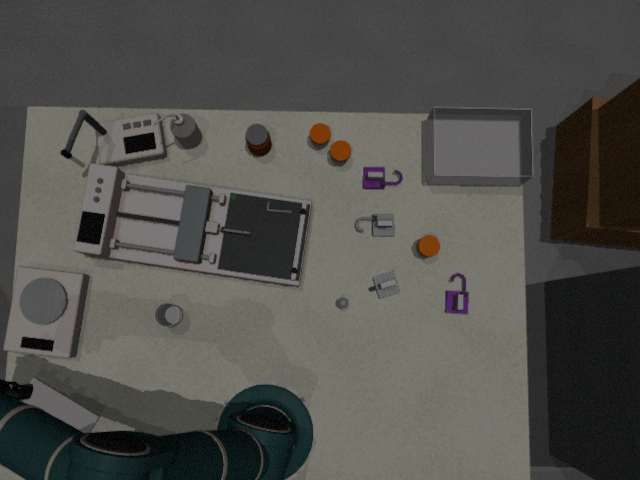

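View pics/wrist0.png

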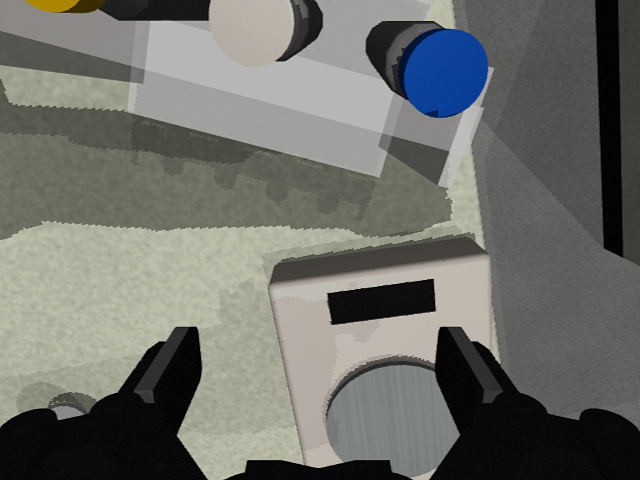

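```bash
cat > h.py <<'E'
from plant import *
import cv2, numpy as np
from scipy.spatial.transform import Rotation as R
np.set_printoptions(precision=4,suppress=True)
def cam(n,save=None):
    f=grab_frame(n)
    f['R']=cv2.Rodrigues(f['rvec'])[0]; f['f']=240/np.tan(np.radians(f['fov_y']/2))
    f['C']=-f['R'].T@f['tvec']
    if save: cv2.imwrite('pics/'+save,f['frame'][:,:,::-1]); 
    return f
def ray(f,u,v,z):
    d=f['R'].T@np.array([(u-f['cx'])/f['f'],(v-f['cy'])/f['f'],1.]); 
    return f['C']+d*(z-f['C'][2])/d[2]
def proj(f,P):
    c=f['R']@np.array(P,float)+f['tvec']; return np.array([f['cx']+f['f']*c[0]/c[2],f['cy']+f['f']*c[1]/c[2]])
def tool():
    o=get_obs(); M=R.from_quat(o['tool_rot']).as_matrix(); return o['eef_pos'],M
def crop(f,name,x0,y0,w,h,s):
    im=f['frame'][y0:y0+h,x0:x0+w,::-1]; cv2.imwrite('pics/'+name,cv2.resize(im,None,fx=s,fy=s,interpolation=cv2.INTER_CUBIC))
E
python3 - <<'E'
from h import *
f=cam('top'); p,M=tool(); print(p);print(M)
crop(f,'topA.png',60,160,260,140,3); crop(f,'topB.png',330,150,130,160,4)
for n,u,v,z in [('sled',383,225,12),('hookbowl',358,226,18),('spare',385,285,12),('eye',218,229,80),('bedright up',307,203,62),('bedright dn',299,280,62),('boxleft',82,165,100),('weight',342,302,50),('corner',310,200,62),('cup',429,246,64)]:
    print(n,ray(f,u,v,z))
w=cam('wrist'); print(w['C'],w['C']-p,M.T@(w['C']-p), w['R']@M)
E
```

```text
[154.4368 605.3961 230.9147]
[[ 0.2472 -0.0001 -0.969 ]
 [ 0.969  -0.0007  0.2472]
 [-0.0008 -1.     -0.    ]]
sled [ 601.0901 -330.6414   12.    ]
hookbowl [ 595.692  -256.7382   18.    ]
spare [ 424.9253 -337.3061   12.    ]
eye [569.328  142.5319  80.    ]
bedright up [ 652.406  -106.5152   62.    ]
bedright dn [431.227  -88.5148  62.    ]
boxleft [741.1681 529.872  100.    ]
weight [ 372.186 -211.198   50.   ]
corner [ 661.3223 -114.935    62.    ]
cup [ 534.8707 -455.1555   64.    ]
[ 73.8269 625.2688 374.7563] [-80.6099  19.8728 143.8416] [  -0.777  -143.8447   83.0144] [[ 1.     -0.0016 -0.0005]
 [-0.001  -0.3212 -0.947 ]
 [ 0.0014  0.947  -0.3212]]
```

View pics/topA.png

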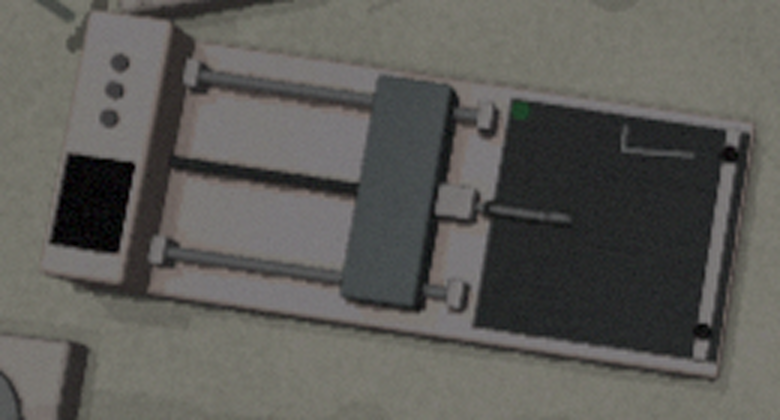

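View pics/topB.png

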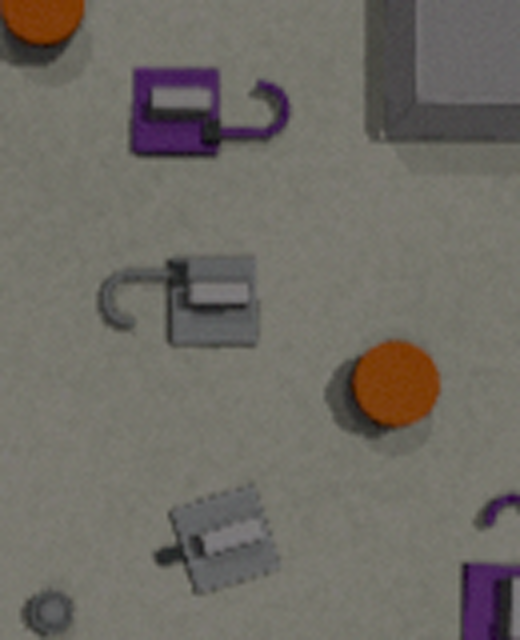

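Emit:
carry_out([
  [-0.24,0,-0.32,0.85],
  [-0.24,0,-0.32,0.85],
  [-0.24,0,-0.32,0.85],
  [-0.24,0,-0.32,0.85],
  [-0.24,0,-0.32,0.85],
  [-0.24,0,-0.32,0.85],
  [-0.24,0,-0.32,0.85],
  [-0.24,0,-0.32,0.85],
  [-0.24,0,-0.32,0.85],
  [-0.24,0,-0.32,0.85],
  [-0.24,0,-0.32,0.85],
  [-0.24,0,-0.32,0.85],
])

```text
time: 1.25
eef_pos: [405.9, 292.9, 231.4]
tool_rot: [0.688, 0.164, -0.164, -0.688]
force: [0.3, 1.0, -0.8]
gripper_width: 1.0
```

```bash
cat >> h.py <<'E'
def inc(x,y,z,yawdeg):
    p,M=tool(); d=M.T@(np.array([x,y,z])-p)/1000; yaw=np.degrees(np.arctan2(M[1,0],M[0,0]))
    t=(yaw-yawdeg+180)%360-180
    print('at',p,'yaw',yaw,'inc',d,np.radians(t))
E
python3 - <<'E'
from h import *
o=get_obs();print(o['time'],o['force'],o['qd'],o['qpos']); inc(560,100,230,-4.7)
E
```

```text
1.25 [ 0.274   1.0205 -0.7548] [-0.0351  0.0023 -0.0364 -0.0028 -0.0035  0.0013 -0.0165] [-0.9747  0.1986  0.3273  1.927  -0.074   1.0275 -0.1467]
at [405.917  292.9045 231.3637] yaw 26.834289263231273 inc [ 0.0504  0.0014 -0.2417] 0.5503771749196825
```

Emit:
carry_out([
  [0.05,0,-0.242,0.55],
  [0.05,0,-0.242,0.55],
  [0.05,0,-0.242,0.55],
  [0.05,0,-0.242,0.55],
  [0.05,0,-0.242,0.55],
  [0.05,0,-0.242,0.55],
  [0.05,0,-0.242,0.55],
  [0.05,0,-0.242,0.55],
  [0.05,0,-0.242,0.55],
])

```text
time: 2.0
eef_pos: [559.1, 102.5, 230.9]
tool_rot: [-0.707, 0.028, -0.027, 0.707]
force: [-0.3, 0.3, -0.3]
gripper_width: 0.997
```

```bash
python3 - <<'E'
from h import *
o=get_obs();print(o['time'],o['force'],o['qd'],o['qpos']); inc(560,100,230,-4.7)
import pickle
f=cam('wrist','w1.png'); pickle.dump(f,open('w1.pkl','wb')); print(f['C'])
E
```

```text
2.0 [-0.3104  0.3244 -0.2933] [-0.0177 -0.0087 -0.0063  0.0079 -0.0002 -0.0011  0.0013] [-0.6576  0.3498  0.5291  1.7722 -0.1985  1.0734 -0.1368]
at [559.1381 102.4808 230.9402] yaw -4.431495613949014 inc [ 0.0011  0.0009 -0.0024] 0.0046862855926355
[565.1278 184.2242 374.7903]
```

View pics/w1.png

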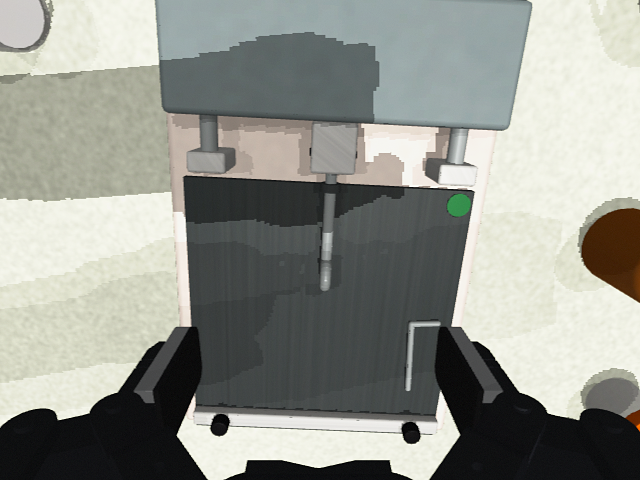

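```bash
python3 - <<'E'
from h import *
import pickle
f=pickle.load(open('w1.pkl','rb'))
crop(f,'w1z.png',290,170,70,140,5)
g=cv2.cvtColor(f['frame'],cv2.COLOR_RGB2GRAY)
# bed mask: dark
m=((g<110)).astype(np.uint8)
for v in [200,230,250,280,300,315]:
    r=np.where(m[v,150:520])[0]+150
    # left edge: first dark run ; right edge last
    print(v, r.min(), r.max(), ray(f,r.min(),v,62), ray(f,r.max()+1,v,62))
for u in [210,240,270,300,370,400,430]:
    c=g[165:210,u].astype(int); d=np.diff(c); k=d.argmin(); print(u,165+k+1,ray(f,u,165+k+1,62))
E
```

```text
200 184 472 [456.7122 124.7556  62.    ] [678.9265 107.4566  62.    ]
230 187 467 [454.7089 100.7402  62.    ] [676.0034  83.5214  62.    ]
250 188 463 [452.5179  84.1357  62.    ] [673.4413  66.9517  62.    ]
280 189 458 [448.6827  58.2136  62.    ] [670.2569  40.9883  62.    ]
300 190 455 [446.2949  40.1715  62.    ] [668.3213  22.9176  62.    ]
315 191 452 [444.6612  26.2132  62.    ] [666.1917   9.0028  62.    ]
210 177 [479.5647 140.7473  62.    ]
240 178 [502.1226 138.2311  62.    ]
270 180 [524.6266 134.9562  62.    ]
300 181 [547.2687 132.43    62.    ]
370 185 [600.183  125.2462  62.    ]
400 186 [622.9667 122.7033  62.    ]
430 188 [645.7911 119.3849  62.    ]
```

View pics/w1z.png

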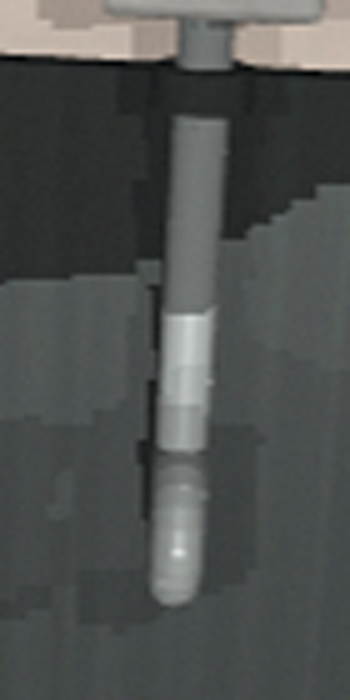

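```bash
python3 - <<'E'
from h import *
import pickle
f=pickle.load(open('w1.pkl','rb'))
g=cv2.cvtColor(f['frame'],cv2.COLOR_RGB2GRAY).astype(int)
L=[];Rr=[];T=[]
for v in range(195,320,3):
    r=np.where(g[v,150:520]<110)[0]+150
    L.append(ray(f,r.min(),v,62)[:2]);Rr.append(ray(f,r.max()+1,v,62)[:2])
for u in list(range(200,300,5))+list(range(360,440,5)):
    k=np.diff(g[165:210,u]).argmin(); T.append(ray(f,u,165+k+1,62)[:2])
def fit(P):
    v=cv2.fitLine(np.array(P,np.float32),cv2.DIST_HUBER,0,.01,.01).ravel(); return v[2:],v[:2]
for P in (L,Rr,T):
    c,d=fit(P); 
    print(c,d,np.degrees(np.arctan2(d[1],d[0])))
cl,dl=fit(L);cr,dr=fit(Rr);ct,dt=fit(T)
a=np.radians(-7.2); ex=np.array([np.cos(a),np.sin(a)]);ey=np.array([-ex[1],ex[0]])
xm=(cl@ex+cr@ex)/2; print('width',cr@ex-cl@ex,'y end',ct@ey)
eye=xm*ex+(ct@ey-66)*ey; print('eye from bed',eye)
for y,z in [(0,80),(-13.5,80),(-9.4,80),(0,93.5),(-9.4,89.4),(7,80)]:
    print(y,z,proj(f,[*(eye+y*ey),z]))
E
```

```text
[451.3929  77.7112] [0.1243 0.9922] 82.860085
[672.7354  59.0438] [0.1281 0.9918] 82.63977
[548.1966 132.1189] [ 0.9918 -0.1277] -7.3357835
width 221.93678219561048 y end 199.78435130841675
eye from bed [561.5002  63.9137]
0 80 [325.5601 272.0137]
-13.5 80 [324.631  288.0309]
-9.4 80 [324.9105 283.2119]
0 93.5 [325.8711 278.9206]
-9.4 89.4 [325.1037 288.2348]
7 80 [326.0518 263.5363]
```

```bash
python3 - <<'E'
from h import *
inc(597,-335,190,0)
E
```

```text
at [558.9465 102.8827 231.0539] yaw -4.3847890057341665 inc [ 0.0714  0.0408 -0.4337] -0.07652900515530991
```

Emit:
carry_out([
  [0.07,0.04,-0.434,-0.076],
  [0.07,0.04,-0.434,-0.076],
  [0.07,0.04,-0.434,-0.076],
  [0.07,0.04,-0.434,-0.076],
  [0.07,0.04,-0.434,-0.076],
  [0.07,0.04,-0.434,-0.076],
  [0.07,0.04,-0.434,-0.076],
  [0.07,0.04,-0.434,-0.076],
  [0.07,0.04,-0.434,-0.076],
  [0.07,0.04,-0.434,-0.076],
  [0.07,0.04,-0.434,-0.076],
  [0.07,0.04,-0.434,-0.076],
])

```text
time: 3.05
eef_pos: [594.0, -341.3, 190.6]
tool_rot: [0.708, -0.003, 0.002, -0.706]
force: [0.2, -0.5, 1.3]
gripper_width: 0.998
```

```bash
python3 - <<'E'
from h import *
o=get_obs();print(o['time'],o['force'],o['qd'],o['qpos']); inc(597,-335,190,0)
import pickle
f=cam('wrist','w2.png'); pickle.dump(f,open('w2.pkl','wb')); print(f['C'])
E
```

```text
3.05 [ 0.1637 -0.5107  1.2772] [-0.0725 -0.0419 -0.0287  0.0537  0.0076 -0.0076 -0.0584] [ 0.0971  0.6222  0.5712  1.5015 -0.3547  1.1229  0.7308]
at [ 593.9972 -341.2843  190.6362] yaw -0.3837666285489242 inc [0.003  0.0006 0.0063] -0.006697991227456832
[ 594.221  -259.0349  334.3463]
```

View pics/w2.png

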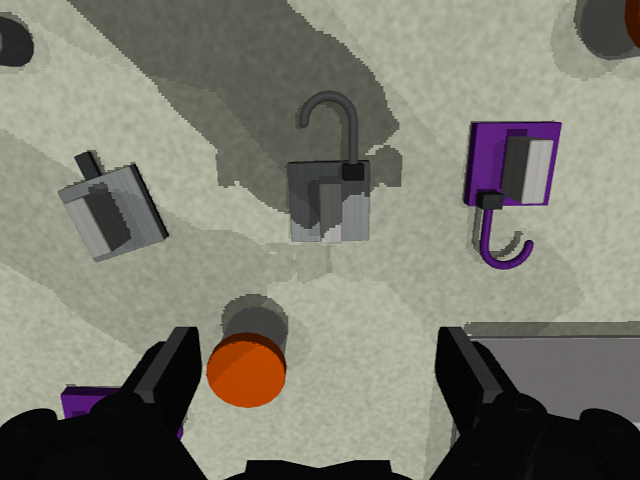

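```bash
python3 - <<'E'
from h import *
import pickle
f=pickle.load(open('w2.pkl','rb'))
crop(f,'w2z.png',270,80,120,180,4)
for u,v in [(288,162),(370,160),(289,242),(370,241)]: print(ray(f,u,v,12))
E
```

```text
[ 570.5604 -299.4529   12.    ]
[ 633.8008 -298.3763   12.    ]
[ 569.4032 -364.4252   12.    ]
[ 635.9945 -364.0182   12.    ]
```

View pics/w2z.png

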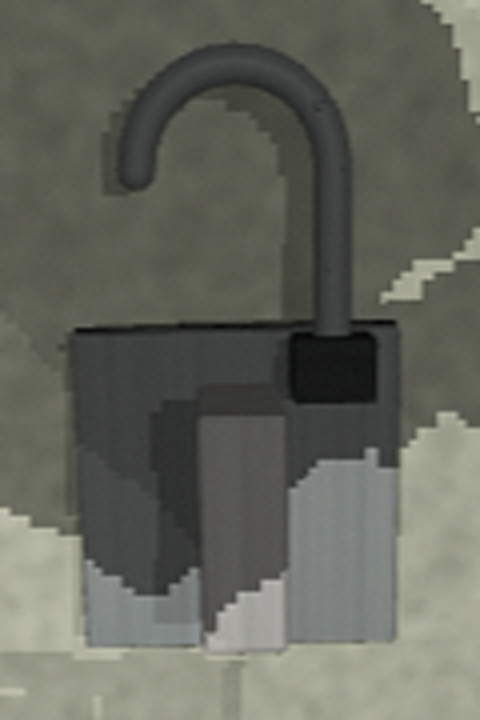

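```bash
python3 - <<'E'
from h import *
import pickle
f=pickle.load(open('w2.pkl','rb'))
def Z(u,v,z): return ray(f,270+u/4,80+v/4,z)[:2]
P=[Z(*a,12) for a in [(76,334),(398,328),(86,648),(395,640)]]; print(P)
ex=(P[1]-P[0]+P[3]-P[2]);print(np.linalg.norm(ex)/2,np.degrees(np.arctan2(ex[1],ex[0])))
ey=(P[0]-P[2]+P[1]-P[3]);print(np.linalg.norm(ey)/2,np.degrees(np.arctan2(-ey[0],ey[1])))
print('c',np.mean(P,0))
G=[Z(*a,48) for a in [(199,415),(286,415),(206,652),(285,652)]];print(G,np.mean(G,0))
ey=(G[0]-G[2]+G[1]-G[3]);print(np.linalg.norm(ey)/2,np.degrees(np.arctan2(-ey[0],ey[1])))
print('bowl outer',Z(235,42,18), 'tip',Z(135,190,18))
E
```

```text
[array([ 571.2984, -300.6028]), array([ 633.4658, -299.8959]), array([ 571.4597, -364.4394]), array([ 634.9394, -363.1477])]
62.83151356910869 0.9113082322102952
63.549460936701685 0.7370387290729667
c [ 602.7908 -332.0214]
[array([ 594.8885, -310.0689]), array([ 610.0549, -310.175 ]), array([ 595.919 , -353.5878]), array([ 610.3604, -353.687 ])] [ 602.8057 -331.8797]
43.520574416774785 0.8794812632835434
bowl outer [ 601.8053 -248.2242] tip [ 583.39   -273.6478]
```

```bash
python3 - <<'E'
from h import *
inc(602.85,-335,17,0.85)
E
```

```text
at [ 594.7711 -338.297   190.7075] yaw -0.26525065352294935 inc [0.0082 0.1737 0.0034] -0.019464795888994208
```

Emit:
carry_out([
  [0.006,0.03,0,-0.015],
  [0.006,0.07,0,-0.015],
  [0.006,0.105,0,-0.015],
  [0.006,0.105,0,-0.015],
  [0.006,0.105,0,-0.015],
  [0.006,0.105,0,-0.015],
  [0.006,0.105,0,-0.015],
], gripper=60)

```text
time: 3.68
eef_pos: [602.6, -337.2, 89.2]
tool_rot: [0.708, 0.006, -0.003, -0.707]
force: [0.0, -0.1, -0.1]
gripper_width: 0.764
```

```bash
python3 - <<'E'
from h import *
o=get_obs();print(o['time'],o['force'],o['gripper_width'])
inc(602.85,-335,17,0.85)
E
```

```text
3.6833 [ 0.05   -0.1225 -0.1067] 0.7637944774588805
at [ 602.5806 -337.2344   89.2442] yaw 0.7401820218964054 inc [0.0001 0.0722 0.0023] -0.0019166852957907257
```

Emit:
carry_out([
  [0,0.03,0.001,-0.002],
  [0,0.06,0.001,-0.002],
  [0,0.06,0.001,-0.002],
  [0,0.06,0.001,-0.002],
  [0,0.06,0.001,-0.002],
])

```text
time: 4.1
eef_pos: [602.2, -337.0, 29.0]
tool_rot: [0.708, 0.006, -0.004, -0.707]
force: [-0.2, 0.3, 0.4]
gripper_width: 0.763
```

```bash
python3 - <<'E'
from h import *
o=get_obs();print(o['time'],o['force'],o['qd'])
inc(602.85,-335,17,0.85)
f=cam('wrist','w3.png')
E
```

```text
4.1 [-0.2227  0.3041  0.4481] [-0.0018 -0.0103  0.0035 -0.0023 -0.0024 -0.0042  0.0026]
at [ 602.173  -336.9807   28.9654] yaw 0.8059182753502848 inc [0.0007 0.012  0.002 ] -0.0007693712350950658
```

View pics/w3.png

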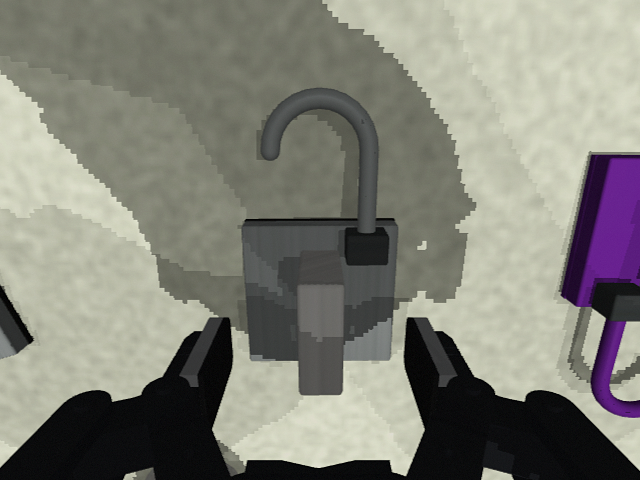

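Emit:
carry_out([
  [0.0007,0.006,0.002,0],
  [0.0007,0.012,0.002,0],
  [0.0007,0.012,0.002,0],
  [0.0007,0.012,0.002,0],
])

```text
time: 4.48
eef_pos: [601.7, -334.1, 14.1]
tool_rot: [-0.707, -0.005, 0.005, 0.707]
force: [-0.5, 0.0, 0.2]
gripper_width: 0.763
```

Emit:
carry_out([
  [0,0,0,0],
  [0,0,0,0],
  [0,0,0,0],
  [0,0,0,0],
  [0,0,0,0],
  [0,0,0,0],
  [0,0,0,0],
  [0,0,0,0],
], gripper=255, newtons=80)

```text
time: 5.15
eef_pos: [602.0, -334.4, 14.7]
tool_rot: [0.707, 0.005, -0.005, -0.707]
force: [0.1, 0.4, 5.7]
gripper_width: 0.178
```

```bash
python3 - <<'E'
from h import *
o=get_obs();print(o['time'],o['force'],o['ft_torque'],o['gripper_width'])
inc(602.85,-335,17,0.85)
f=cam('wrist','w4.png')
E
```

```text
5.15 [0.0734 0.427  5.712 ] [0.0228 0.121  0.0175] 0.17761987421827868
at [ 602.0106 -334.4259   14.6892] yaw 0.802226312486895 inc [ 0.0008 -0.0023 -0.0006] -0.0008338081429227459
```

View pics/w4.png

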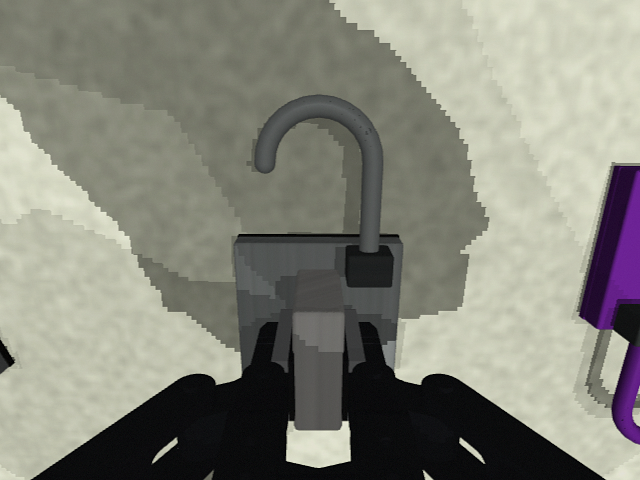

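Emit:
carry_out([
  [0,-0.02,0,0],
  [0,-0.06,0,0],
  [0,-0.1,0,0],
  [0,-0.13,0,0],
  [0,-0.13,0,0],
  [0,-0.13,0,0],
  [0,-0.13,0,0],
])

```text
time: 5.78
eef_pos: [601.4, -333.6, 143.1]
tool_rot: [-0.707, -0.005, 0.005, 0.707]
force: [-0.1, 0.2, -3.3]
gripper_width: 0.175
```

```bash
python3 - <<'E'
from h import *
o=get_obs();print(o['time'],o['force'],o['ft_torque'],o['gripper_width'])
inc(509,51.5,145,-97.3)
f=cam('wrist','w5.png')
import pickle; p,M=tool(); pickle.dump((f,p,M),open('w5.pkl','wb'))
E
```

```text
5.7833 [-0.0705  0.2183 -3.344 ] [-0.0429  0.0422  0.0105] 0.17529459811500853
at [ 601.3525 -333.5984  143.1118] yaw 0.8163150187431221 inc [-0.0869 -0.0014  0.3864] 1.7124527470010296
```

View pics/w5.png

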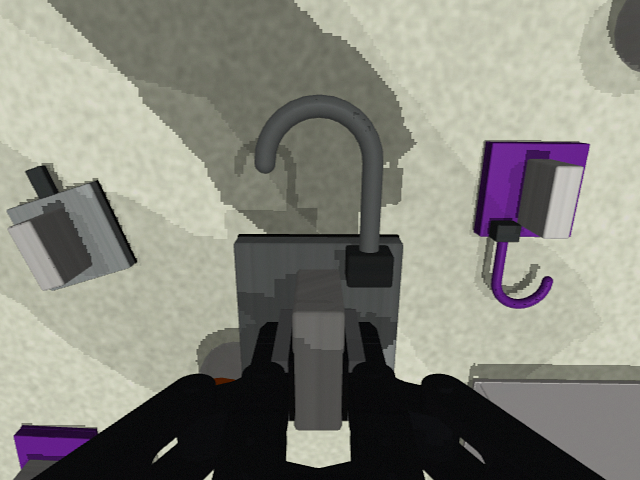

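```bash
python3 - <<'E'
from h import *
import pickle
f,p,M=pickle.load(open('w5.pkl','rb'))
crop(f,'w5z.png',225,80,190,180,4)
def S(x,y,z,dz=2.4,h=14.7): return proj(f,p+M@np.array([x,h-z,dz+y]))
for n,q in dict(bowl=(0,80,18),bowlouter=(0,83.5,18),tipend=(-18,58.5,18),leg=(18,50,18),legL=(14.5,50,18),legR=(21.5,50,18),TL=(-31.75,31.75,12),TR=(31.75,31.75,12),gTL=(-8,22,48),gTR=(8,22,48)).items(): print(n,S(*q))
E
```

```text
bowl [318.7024 105.9439]
bowlouter [318.7049  94.4272]
tipend [265.8092 172.6885]
leg [370.5413 197.2319]
legL [360.4588 197.2383]
legR [380.6233 197.2255]
TL [233.9353 241.9816]
TR [403.272  241.8534]
gTL [292.2842 310.0395]
gTR [345.6457 309.9891]
```

View pics/w5z.png

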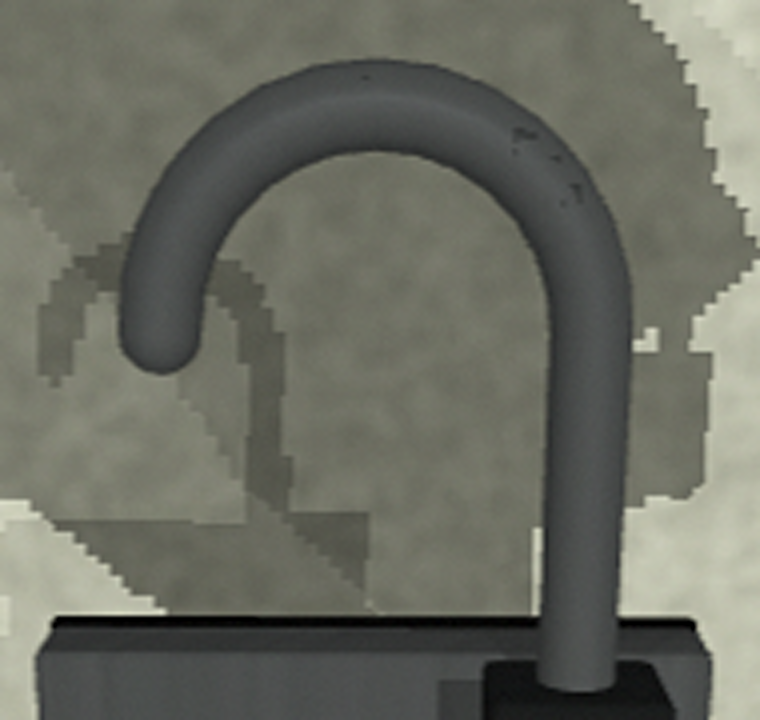

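Emit:
carry_out([
  [-0.087,-0.002,0.386,1.45],
  [-0.087,-0.002,0.386,1.45],
  [-0.087,-0.002,0.386,1.45],
  [-0.087,-0.002,0.386,1.45],
  [-0.087,-0.002,0.386,1.45],
  [-0.087,-0.002,0.386,1.45],
  [-0.087,-0.002,0.386,1.45],
  [-0.087,-0.002,0.386,1.45],
  [-0.087,-0.002,0.386,1.45],
  [-0.087,-0.002,0.386,1.45],
  [-0.087,-0.002,0.386,1.45],
  [-0.087,-0.002,0.386,1.45],
])

```text
time: 6.83
eef_pos: [508.3, 52.8, 145.1]
tool_rot: [0.533, -0.466, 0.465, -0.531]
force: [0.5, -1.2, -2.4]
gripper_width: 0.176
```

```bash
python3 - <<'E'
from h import *
o=get_obs();print(o['time'],o['force'],o['qpos'])
inc(509,51.5,145,-97.3)
E
```

```text
6.8333 [ 0.5107 -1.1952 -2.3899] [-0.921   0.4831  0.955   1.9962 -0.4973  0.9166 -1.143 ]
at [508.292   52.8273 145.1313] yaw -82.4168009149943 inc [0.0014 0.0001 0.0005] 0.25976082726315664
```

Emit:
carry_out([
  [0.001,0.015,0.0005,0.26],
  [0.001,0.03,0.0005,0.26],
  [0.001,0.035,0.0005,0.26],
  [0.001,0.035,0.0005,0.26],
  [0.001,0.035,0.0005,0.26],
  [0.001,0.035,0.0005,0.26],
  [0.001,0.035,0.0005,0.26],
  [0.001,0.035,0.0005,0.26],
  [0.001,0.035,0.0005,0.26],
])

```text
time: 7.58
eef_pos: [510.2, 49.6, 111.7]
tool_rot: [0.468, -0.53, 0.53, -0.468]
force: [-0.1, 0.4, -2.6]
gripper_width: 0.172
```

```bash
python3 - <<'E'
from h import *
o=get_obs();print(o['time'],o['force'],o['qpos'])
inc(509,51.5,110,-97.3)
f=cam('wrist','w6.png')
import pickle; p,M=tool(); pickle.dump((f,p,M),open('w6.pkl','wb'))
E
```

```text
7.5833 [-0.0932  0.4446 -2.6238] [-0.9073  0.5631  0.9621  2.0172 -0.6075  0.8754 -1.3023]
at [510.1938  49.6384 111.6924] yaw -97.13003331135663 inc [-0.0017  0.0017 -0.0014] 0.0029664783355388673
```

View pics/w6.png

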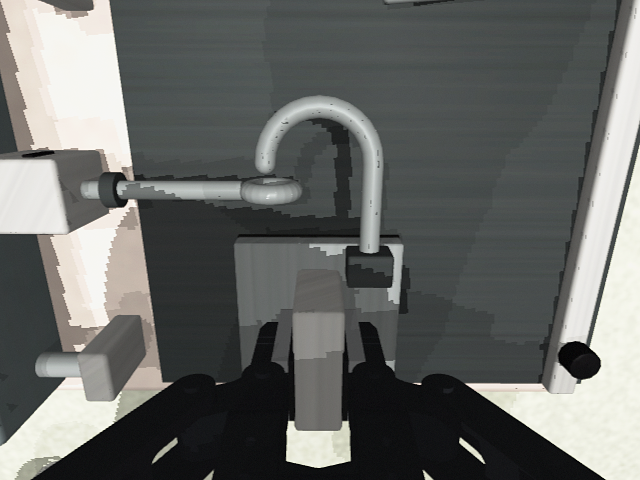

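```bash
python3 - <<'E'
from h import *
import pickle
f,p,M=pickle.load(open('w6.pkl','rb'))
crop(f,'w6z.png',150,140,180,80,4)
a=np.radians(-7.3); ex=np.array([np.cos(a),np.sin(a)]);ey=np.array([-ex[1],ex[0]])
eye=np.array([561.5,63.9])
# predicted ring silhouette
pts=[]
for t in np.linspace(0,2*np.pi,73):
  for s in np.linspace(0,2*np.pi,25):
    rr=9.3+4*np.cos(s); q=eye+ey*rr*np.cos(t)+ex*4*np.sin(s); pts.append(proj(f,[*q,80+rr*np.sin(t)]))
pts=np.array(pts); print('pred ring bbox',pts.min(0),pts.max(0))
for y in (30,50): 
  print('shank edges',y,[proj(f,[*(eye+ey*y+ex*s),80]) for s in(-4,0,4)])
print('mm/px', proj(f,[*(eye+ex),80])-proj(f,[*eye,80]),proj(f,[*(eye+ey),80])-proj(f,[*eye,80]))
E
```

```text
pred ring bbox [237.613  175.5226] [300.1118 202.4586]
shank edges 30 [array([200.0837, 197.3205]), array([199.2539, 188.1387]), array([198.412 , 178.8231])]
shank edges 50 [array([153.8518, 197.1863]), array([152.6875, 188.0048]), array([151.5061, 178.6894])]
mm/px [-0.0826 -2.3163] [-2.3295 -0.0067]
```

View pics/w6z.png

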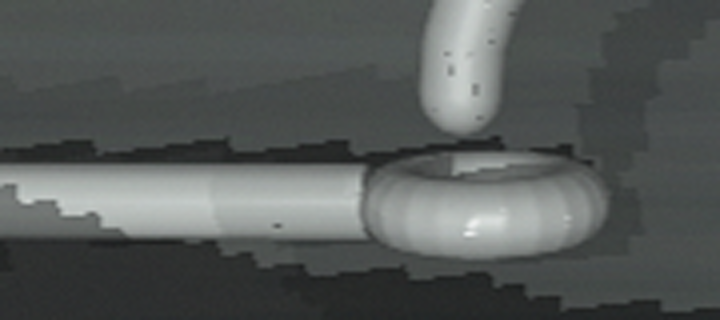

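```bash
python3 - <<'E'
from h import *
inc(506.2,52.1,90,-97.4)
E
```

```text
at [510.1593  49.6577 111.6117] yaw -97.13776185140472 inc [-0.0019  0.0216 -0.0042] 0.0045769191173219035
```

Emit:
carry_out([
  [-0.002,0.002,-0.004,0.0045],
  [-0.002,0.008,-0.004,0.0045],
  [-0.002,0.016,-0.004,0.0045],
  [-0.002,0.022,-0.004,0.0045],
  [-0.002,0.022,-0.004,0.0045],
  [-0.002,0.022,-0.004,0.0045],
  [-0.002,0.022,-0.004,0.0045],
])

```text
time: 8.22
eef_pos: [506.4, 51.9, 89.3]
tool_rot: [0.467, -0.531, 0.532, -0.466]
force: [0.8, -0.9, -1.8]
gripper_width: 0.175
```

```bash
python3 - <<'E'
from h import *
o=get_obs();print(o['time'],o['force'],o['qd'])
inc(506.2,52.1,77.4,-97.4)
f=cam('wrist','w7.png')
import pickle; p,M=tool(); pickle.dump((f,p,M),open('w7.pkl','wb'))
print(M)
crop(f,'w7z.png',210,80,190,150,4)
E
```

```text
8.2167 [ 0.7992 -0.8616 -1.8439] [-0.0026 -0.0071  0.0041 -0.0026  0.0026 -0.0004 -0.0017]
at [506.4162  51.8702  89.3244] yaw -97.44821600085842 inc [-0.0002  0.0119 -0.0002] -0.0008415279671237954
[[-0.1295  0.0002  0.9916]
 [-0.9916 -0.0001 -0.1295]
 [ 0.0001 -1.      0.0002]]
```

View pics/w7z.png

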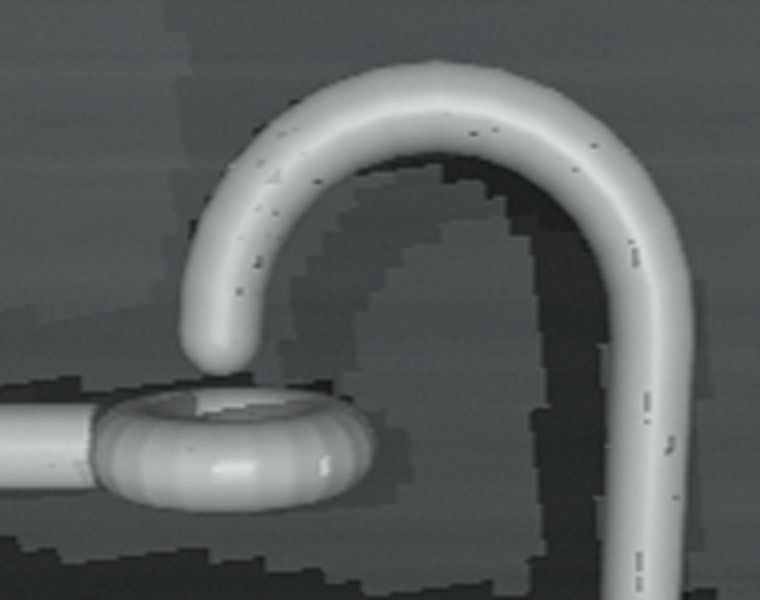

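Emit:
carry_out([
  [0,0.003,0,0],
  [0,0.006,0,0],
  [0,0.009,0,0],
  [0,0.0115,0,0],
  [0,0.0115,0,0],
  [0,0.0115,0,0],
  [0,0.0115,0,0],
  [0,0.0115,0,0],
])

```text
time: 8.93
eef_pos: [506.4, 52.1, 77.9]
tool_rot: [0.467, -0.531, 0.531, -0.467]
force: [-0.6, 0.4, -2.2]
gripper_width: 0.174
```

```bash
cat > chk.py <<'E'
from h import *
import pickle,sys
k=sys.argv[1]
o=get_obs();print(o['time'],o['force'],o['ft_torque'])
inc(506.2,52.1,77.4,-97.4)
f=cam('wrist',f'w{k}.png')
p,M=tool(); pickle.dump((f,p,M),open(f'w{k}.pkl','wb'))
crop(f,f'w{k}z.png',210,80,190,150,4)
a=np.radians(-7.4); ex=np.array([np.cos(a),np.sin(a)]);ey=np.array([-ex[1],ex[0]])
eye=np.array([560.43,63.0])
pts=[]
for t in np.linspace(0,2*np.pi,73):
  for s in np.linspace(0,2*np.pi,25):
    rr=9.3+4*np.cos(s); q=eye+ey*rr*np.cos(t)+ex*4*np.sin(s); pts.append(proj(f,[*q,80+rr*np.sin(t)]))
pts=np.array(pts); z=lambda q:(np.array(q)-[210,80])*4
print('pred ring bbox zoom',z(pts.min(0)),z(pts.max(0)))
def S(x,y,zz,dx=0.2,dz=2.4,h=14.7): return p+M@np.array([dx+x,h-zz,dz+y])
print('tip end zoom',z(proj(f,S(-18,58.5,18))),'bowlouter',z(proj(f,S(0,83.5,18))))
d=S(-18,62,18)-[*eye,80]; print('tip rel eye in tester', d[:2]@ex,d[:2]@ey,d[2])
d=S(0,62,18)-[*eye,80]; print('centre rel eye in tester', d[:2]@ex,d[:2]@ey,d[2])
E
python3 chk.py 8
```

```text
8.9333 [-0.5586  0.3964 -2.1903] [ 0.0143 -0.0323 -0.0278]
at [506.3697  52.0639  77.9119] yaw -97.43262804818367 inc [-0.      0.0005 -0.0002] -0.0005694668693041071
pred ring bbox zoom [ 66.0815 406.7185] [374.0065 543.9028]
tip end zoom [215.7479 373.0115] bowlouter [427.4017  59.205 ]
tip rel eye in tester 12.228475098953854 -0.016829199413159652 1.2410166686779718
centre rel eye in tester 12.219262972114093 -18.016826838740972 1.241364393142831
```

View pics/w8z.png

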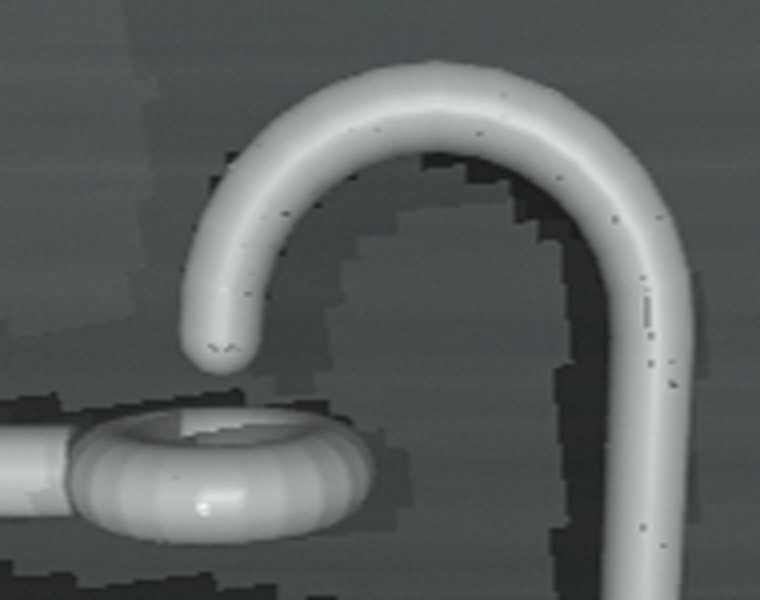

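Emit:
carry_out([
  [-0.0006,0.0006,0,0],
  [-0.0006,0.0006,0,0],
  [-0.0006,0.0006,-0.001,0],
  [-0.0006,0.0006,-0.002,0],
  [-0.0006,0.0006,-0.003,0],
  [-0.0006,0.0006,-0.004,0],
  [-0.0006,0.0006,-0.005,0],
  [-0.0006,0.0006,-0.006,0],
  [-0.0006,0.0006,-0.006,0],
  [-0.0006,0.0006,-0.006,0],
])

```text
time: 9.82
eef_pos: [500.4, 53.5, 77.2]
tool_rot: [0.467, -0.531, 0.531, -0.467]
force: [-0.1, -0.2, -3.0]
gripper_width: 0.174
```

```bash
python3 chk.py 9
```

```text
9.8167 [-0.0588 -0.2016 -2.9699] [0.0062 0.0086 0.022 ]
at [500.4275  53.4954  77.2388] yaw -97.42725520303016 inc [ 0.0006 -0.0002  0.0059] -0.0004756930311759212
pred ring bbox zoom [ 66.7584 340.9956] [380.365  472.4505]
tip end zoom [215.8138 372.5351] bowlouter [427.4791  58.7175]
tip rel eye in tester 6.160496169217725 0.6218382295843696 0.5341365415406756
centre rel eye in tester 6.1518073417048855 -17.37815966204194 0.5347735070093762
```

View pics/w9z.png

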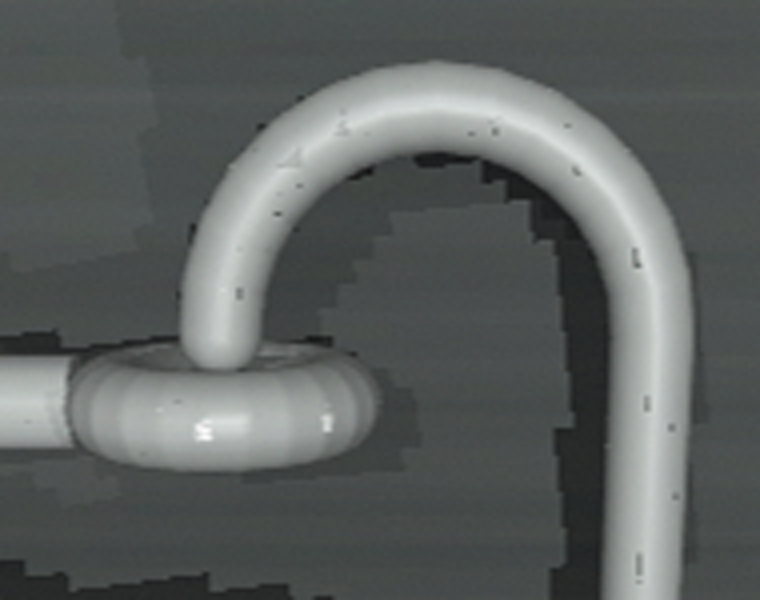

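Emit:
carry_out([
  [0,0,-0.001,0],
  [0,0,-0.002,0],
  [0,0,-0.003,0],
  [0,0,-0.004,0],
  [0,0,-0.005,0],
  [0,0,-0.006,0],
  [0,0,-0.006,0],
  [0,0,-0.006,0],
])

```text
time: 10.53
eef_pos: [494.5, 54.3, 77.2]
tool_rot: [0.467, -0.531, 0.531, -0.467]
force: [-0.4, 0.8, -2.4]
gripper_width: 0.174
```

```bash
python3 chk.py 10; python3 -c "
import numpy as np
for d in range(0,91,3):
  a=np.radians(d); print(d, (64.4e-3*np.sin(a)).round(4),(64.4e-3*(1-np.cos(a))).round(4), round(-a,4))"
```

```text
10.5333 [-0.4116  0.8337 -2.4057] [-0.0094  0.0189  0.0467]
at [494.4688  54.2896  77.2314] yaw -97.42684352217174 inc [ 0.0007 -0.0002  0.0119] -0.0004685078447288071
pred ring bbox zoom [ 61.6293 272.992 ] [379.6498 398.0131]
tip end zoom [216.2593 372.1286] bowlouter [428.0191  58.2536]
tip rel eye in tester 0.19705886104264245 0.585805625457646 0.5440316611920935
centre rel eye in tester 0.1867243309060061 -17.414191392676432 0.5447696661010184
0 0.0 0.0 -0.0
3 0.0034 0.0001 -0.0524
6 0.0067 0.0004 -0.1047
9 0.0101 0.0008 -0.1571
12 0.0134 0.0014 -0.2094
15 0.0167 0.0022 -0.2618
18 0.0199 0.0032 -0.3142
21 0.0231 0.0043 -0.3665
24 0.0262 0.0056 -0.4189
27 0.0292 0.007 -0.4712
30 0.0322 0.0086 -0.5236
33 0.0351 0.0104 -0.576
36 0.0379 0.0123 -0.6283
39 0.0405 0.0144 -0.6807
42 0.0431 0.0165 -0.733
45 0.0455 0.0189 -0.7854
48 0.0479 0.0213 -0.8378
51 0.05 0.0239 -0.8901
54 0.0521 0.0265 -0.9425
57 0.054 0.0293 -0.9948
60 0.0558 0.0322 -1.0472
63 0.0574 0.0352 -1.0996
66 0.0588 0.0382 -1.1519
69 0.0601 0.0413 -1.2043
72 0.0612 0.0445 -1.2566
75 0.0622 0.0477 -1.309
78 0.063 0.051 -1.3614
81 0.0636 0.0543 -1.4137
84 0.064 0.0577 -1.4661
87 0.0643 0.061 -1.5184
90 0.0644 0.0644 -1.5708
```

View pics/w10z.png

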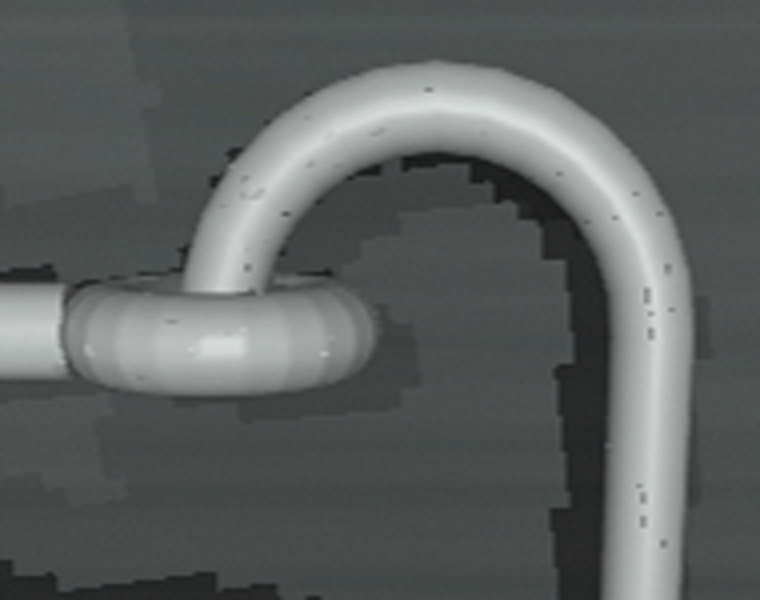

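Emit:
carry_out([
  [0.0034,0,0.0001,-0.0524],
  [0.0067,0,0.0004,-0.1047],
  [0.0101,0,0.0008,-0.1571],
  [0.0134,0,0.0014,-0.2094],
  [0.0167,0,0.0022,-0.2618],
  [0.0199,0,0.0032,-0.3142],
  [0.0231,0,0.0043,-0.3665],
  [0.0262,0,0.0056,-0.4189],
  [0.0292,0,0.007,-0.4712],
  [0.0322,0,0.0086,-0.5236],
  [0.0322,0,0.0086,-0.5236],
  [0.0322,0,0.0086,-0.5236],
])

```text
time: 11.58
eef_pos: [498.9, 21.1, 77.2]
tool_rot: [-0.588, 0.393, -0.393, 0.588]
force: [-0.5, 0.4, -1.6]
gripper_width: 0.176
```

```bash
python3 chk.py 11
```

```text
11.5833 [-0.4589  0.3822 -1.5589] [-0.0387  0.0755 -0.0355]
at [498.9017  21.0548  77.25  ] yaw -67.55606366529784 inc [-0.0259 -0.0001  0.0186] 0.5208749507961212
pred ring bbox zoom [ 91.6775 114.3931] [390.3021 331.7681]
tip end zoom [216.833 370.236] bowlouter [428.6384  56.1775]
tip rel eye in tester -8.686722502853733 -1.8669417380082685 0.5194856574585884
centre rel eye in tester 0.27148926453458916 -17.479450881348818 0.519061709470563
```

View pics/w11z.png

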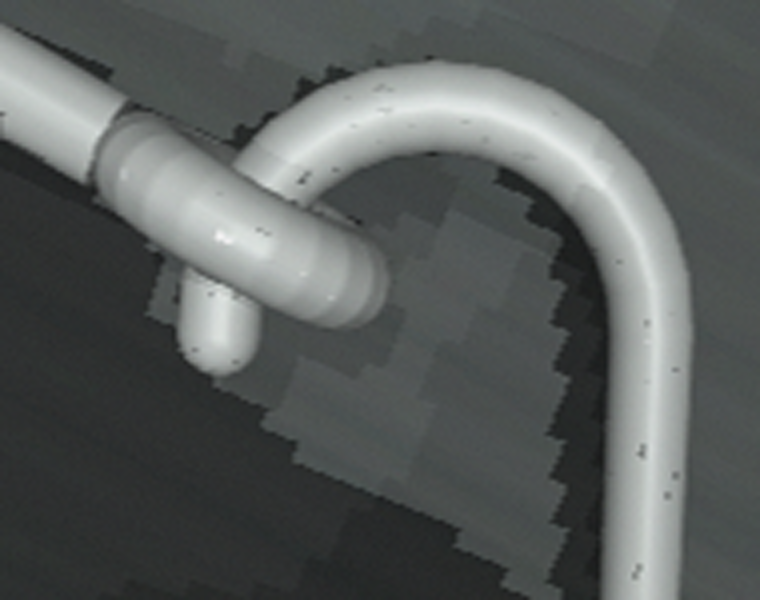

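Emit:
carry_out([
  [0.0034,0,0.0001,-0.0524],
  [0.0067,0,0.0004,-0.1047],
  [0.0101,0,0.0008,-0.1571],
  [0.0134,0,0.0014,-0.2094],
  [0.0167,0,0.0022,-0.2618],
  [0.0199,0,0.0032,-0.3142],
  [0.0231,0,0.0043,-0.3665],
  [0.0262,0,0.0056,-0.4189],
  [0.0292,0,0.007,-0.4712],
  [0.0322,0,0.0086,-0.5236],
  [0.0322,0,0.0086,-0.5236],
  [0.0322,0,0.0086,-0.5236],
])

```text
time: 12.63
eef_pos: [519.0, -5.1, 77.1]
tool_rot: [0.669, -0.228, 0.228, -0.669]
force: [-0.4, -0.1, -1.9]
gripper_width: 0.18
```

```bash
python3 chk.py 12
```

```text
12.6333 [-0.3644 -0.0526 -1.8868] [-0.0069  0.0779 -0.0214]
at [519.0436  -5.1397  77.1209] yaw -37.585163648416604 inc [-0.0451 -0.0003  0.0375] 1.043965835876723
pred ring bbox zoom [212.1254 -16.8041] [431.3151 294.5805]
tip end zoom [221.2088 369.4855] bowlouter [433.3808  55.1724]
tip rel eye in tester -15.347012718307091 -8.188622194663976 0.42456094079264517
centre rel eye in tester 0.21277295163935028 -17.238100813934867 0.42198709383524147
```

View pics/w12z.png

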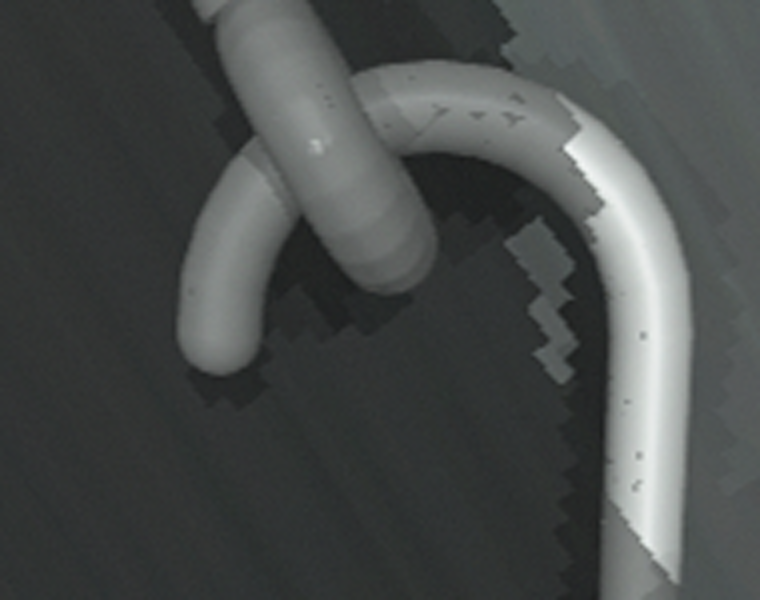

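Passing through with no contact force. Last 30°.

Emit:
carry_out([
  [0.0034,0,0.0001,-0.0524],
  [0.0067,0,0.0004,-0.1047],
  [0.0101,0,0.0008,-0.1571],
  [0.0134,0,0.0014,-0.2094],
  [0.0167,0,0.0022,-0.2618],
  [0.0199,0,0.0032,-0.3142],
  [0.0231,0,0.0043,-0.3665],
  [0.0262,0,0.0056,-0.4189],
  [0.0292,0,0.007,-0.4712],
  [0.0322,0,0.0086,-0.5236],
  [0.0322,0,0.0086,-0.5236],
  [0.0322,0,0.0086,-0.5236],
])

```text
time: 13.68
eef_pos: [549.7, -17.8, 77.1]
tool_rot: [0.706, -0.047, 0.047, -0.706]
force: [-0.7, 0.4, -2.4]
gripper_width: 0.173
```

```bash
python3 chk.py 13
```

```text
13.6833 [-0.6503  0.3687 -2.4413] [-0.0365  0.0125  0.0266]
at [549.7115 -17.8276  77.07  ] yaw -7.593506205511015 inc [-0.0524 -0.0003  0.0636] 1.5674190063856883
pred ring bbox zoom [382.4019 -64.7793] [488.5308 283.1125]
tip end zoom [225.2662 371.4862] bowlouter [437.6607  57.404 ]
tip rel eye in tester -17.876145120906592 -17.092217684072008 0.39638140255105725
centre rel eye in tester 0.12374685358112003 -17.154225804128323 0.38975570852294084
```

View pics/w13.png

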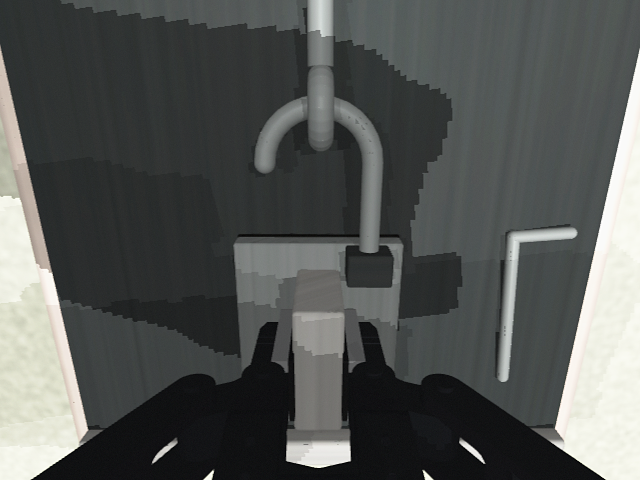

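```bash
cat > avg.py <<'E'
from h import *
import sys
n=int(sys.argv[1]) if len(sys.argv)>1 else 6
F=[];T=[];P=[]
for i in range(n):
    o=get_obs();F.append(o['force']);T.append(o['ft_torque']);P.append(o['eef_pos']); grab_frame('wrist')
_,M=tool()
F=np.array(F)
print(o['time'],'F world',F.mean(0),'std',F.std(0)/np.sqrt(n),'tool',M.T@F.mean(0),'T',np.mean(T,0),'p',np.mean(P,0),'yaw',np.degrees(np.arctan2(M[1,0],M[0,0])))
E
python3 avg.py 8
```

```text
14.0833 F world [-0.1045 -0.1526 -2.391 ] std [0.1772 0.138  0.1675] tool [-0.0838  2.391  -0.1646] T [-0.0136  0.0244  0.0051] p [549.747  -17.8547  77.1745] yaw -7.446109390937823
```

Emit:
carry_out([
  [0,0.0002,0,0],
  [0,0.0004,0,0],
  [0,0.0004,0,0],
])

```text
time: 14.38
eef_pos: [549.9, -18.0, 76.8]
tool_rot: [0.706, -0.046, 0.046, -0.706]
force: [0.4, -0.9, -2.1]
gripper_width: 0.173
```

```bash
python3 avg.py 6
```

```text
14.6333 F world [-0.1667 -0.0933 -2.2862] std [0.2112 0.2328 0.2197] tool [-0.1533  2.2862 -0.1139] T [-0.009  -0.0048 -0.0264] p [549.9369 -18.0111  76.7999] yaw -7.4302989722816895
```

Emit:
carry_out([
  [0,0.0003,0,0],
  [0,0.0004,0,0],
  [0,0.0004,0,0],
])

```text
time: 14.93
eef_pos: [550.0, -18.0, 76.6]
tool_rot: [-0.706, 0.046, -0.046, 0.706]
force: [-3.2, 0.9, 4.6]
gripper_width: 0.179
```

```bash
python3 avg.py 6
```

```text
15.1833 F world [-2.7772  0.5672  5.7998] std [0.1969 0.2068 0.3116] tool [-2.8265 -5.8002  0.2036] T [0.0163 0.6074 0.0342] p [549.9921 -18.0001  76.6279] yaw -7.433110010056688
```

Emit:
carry_out([
  [0,-0.0002,0,0],
  [0,-0.00025,0,0],
  [0,-0.00025,0,0],
])

```text
time: 15.48
eef_pos: [550.0, -18.0, 76.6]
tool_rot: [0.706, -0.046, 0.046, -0.706]
force: [-0.4, -0.6, -0.9]
gripper_width: 0.173
```

```bash
python3 avg.py 6
```

```text
15.7333 F world [-0.3955 -0.3071 -0.5109] std [0.1114 0.2469 0.1874] tool [-0.3525  0.5109 -0.3556] T [-0.0229  0.0445 -0.0105] p [549.9767 -18.0036  76.6388] yaw -7.431022375562833
```

Emit:
carry_out([
  [0,0,-0.0002,0],
  [0,0,-0.0004,0],
  [0,0,-0.0006,0],
  [0,0,-0.0008,0],
  [0,0,-0.001,0],
  [0,0,-0.0012,0],
  [0,0,-0.0014,0],
  [0,0,-0.0016,0],
  [0,0,-0.0016,0],
  [0,0,-0.0016,0],
])

```text
time: 16.62
eef_pos: [549.7, -19.7, 76.7]
tool_rot: [0.706, -0.046, 0.046, -0.706]
force: [-0.7, -0.4, -1.2]
gripper_width: 0.173
```

```bash
python3 avg.py 6; python3 chk.py 14
```

```text
16.8667 F world [-0.0443 -0.1087 -1.7828] std [0.1604 0.1113 0.2893] tool [-0.0299  1.7828 -0.1132] T [-0.0583  0.0128 -0.0127] p [549.7114 -19.6393  76.651 ] yaw -7.431285006693516
16.9167 [-1.4638 -0.0694 -1.9099] [-0.0659  0.0337 -0.0494]
at [549.7248 -19.6202  76.662 ] yaw -7.431285006693516 inc [-0.0524 -0.0007  0.0655] 1.5702503004215864
pred ring bbox zoom [382.2362 -90.1543] [489.1594 261.8272]
tip end zoom [226.3366 371.3267] bowlouter [438.7972  57.2656]
tip rel eye in tester -17.74279168841019 -18.891075675875253 -0.059324885863844656
centre rel eye in tester 0.25720488615567316 -18.902175147613168 -0.0596674379421529
```

View pics/w14z.png

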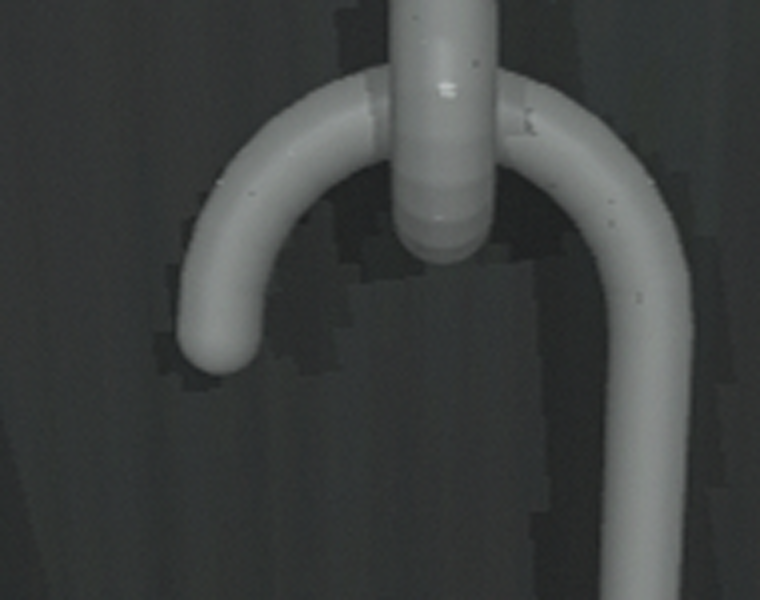

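Emit:
carry_out([
  [0,0,-0.0001,0],
  [0,0,-0.0002,0],
  [0,0,-0.0003,0],
  [0,0,-0.0003,0],
])

```text
time: 17.3
eef_pos: [549.7, -19.9, 76.7]
tool_rot: [0.706, -0.046, 0.046, -0.706]
force: [0.1, -0.3, -2.2]
gripper_width: 0.177
```

```bash
python3 avg.py 4
```

```text
17.45 F world [ 0.049  -0.0322 -1.9615] std [0.0844 0.1331 0.1766] tool [ 0.0528  1.9615 -0.0255] T [ 0.0377  0.0274 -0.0061] p [549.6913 -19.8766  76.6604] yaw -7.431556888144254
```

Emit:
carry_out([
  [0,0,-0.0001,0],
  [0,0,-0.0002,0],
  [0,0,-0.0002,0],
])

```text
time: 17.75
eef_pos: [549.6, -20.1, 76.6]
tool_rot: [0.706, -0.046, 0.046, -0.706]
force: [-0.2, 0.2, -1.9]
gripper_width: 0.175
```

```bash
python3 avg.py 4
```

```text
17.9 F world [-0.2068  0.3027 -2.2169] std [0.1634 0.1191 0.094 ] tool [-0.2441  2.2169  0.2737] T [-0.0201 -0.0082 -0.0073] p [549.6712 -20.0932  76.6702] yaw -7.431724388002643
```

Emit:
carry_out([
  [0,0,-0.0001,0],
  [0,0,-0.0002,0],
  [0,0,-0.0002,0],
])

```text
time: 18.2
eef_pos: [549.7, -20.3, 76.7]
tool_rot: [0.706, -0.046, 0.046, -0.706]
force: [-0.4, -0.3, -2.4]
gripper_width: 0.172
```

```bash
python3 avg.py 4
```

```text
18.35 F world [ 0.0341 -0.0546 -2.427 ] std [0.2875 0.061  0.2085] tool [ 0.0407  2.427  -0.0495] T [-0.0313  0.0034 -0.0641] p [549.6631 -20.2834  76.6809] yaw -7.4279633052004845
```

Emit:
carry_out([
  [0,0,-0.0001,0],
  [0,0,-0.0001,0],
])

```text
time: 18.57
eef_pos: [549.6, -20.4, 76.7]
tool_rot: [0.706, -0.046, 0.046, -0.706]
force: [0.1, -0.3, -1.6]
gripper_width: 0.179
```

```bash
python3 avg.py 4
```

```text
18.7167 F world [-0.1195 -0.096  -2.4055] std [0.0928 0.0883 0.2649] tool [-0.1062  2.4055 -0.1105] T [-0.0407  0.0071  0.0028] p [549.6329 -20.3839  76.6757] yaw -7.428905343133641
```

Emit:
carry_out([
  [0,0,-0.0001,0],
  [0,0,-0.0002,0],
  [0,0,-0.0002,0],
])

```text
time: 19.02
eef_pos: [549.6, -20.5, 76.7]
tool_rot: [0.706, -0.046, 0.046, -0.706]
force: [-0.4, 0.6, -2.7]
gripper_width: 0.175
```

```bash
python3 avg.py 3
```

```text
19.1167 F world [ 0.1852  0.7473 -2.7842] std [0.2354 0.125  0.177 ] tool [0.0868 2.7841 0.7652] T [ 0.1123 -0.0412  0.0171] p [549.6347 -20.508   76.6777] yaw -7.424408774560735
```

Emit:
carry_out([
  [0,0,-0.0001,0],
  [0,0,-0.0002,0],
  [0,0,-0.0002,0],
])

```text
time: 19.42
eef_pos: [549.6, -20.6, 76.7]
tool_rot: [-0.706, 0.046, -0.046, 0.706]
force: [0.6, 1.0, -2.6]
gripper_width: 0.174
```

```bash
python3 avg.py 4
```

```text
19.5667 F world [ 0.306   1.7132 -2.456 ] std [0.3859 0.2658 0.093 ] tool [0.0819 2.4561 1.7383] T [ 0.3559 -0.0918  0.0055] p [549.6105 -20.6396  76.6713] yaw -7.426817944497459
```

Emit:
carry_out([
  [0,0,-0.0001,0],
  [0,0,-0.0002,0],
  [0,0,-0.0002,0],
])

```text
time: 19.87
eef_pos: [549.6, -20.8, 76.7]
tool_rot: [-0.706, 0.046, -0.046, 0.706]
force: [1.5, 3.0, -3.1]
gripper_width: 0.171
```

```bash
python3 avg.py 6
```

```text
20.1167 F world [ 0.7316  3.6126 -3.0624] std [0.2275 0.183  0.1421] tool [0.2587 3.0625 3.6767] T [ 0.7191 -0.1604 -0.0192] p [549.5802 -20.7944  76.6603] yaw -7.423381335322334
```

Emit:
carry_out([
  [0,0.0001,5e-05,0],
  [0,0.00015,5e-05,0],
  [0,0.00015,5e-05,0],
])

```text
time: 20.42
eef_pos: [549.6, -20.8, 76.6]
tool_rot: [-0.706, 0.046, -0.046, 0.706]
force: [-1.8, 4.8, 1.8]
gripper_width: 0.176
```

```bash
python3 avg.py 6
```

```text
20.6667 F world [-1.6201  4.4983  3.4383] std [0.1412 0.1769 0.3226] tool [-2.1878 -3.438   4.2515] T [ 0.9457  0.3275 -0.0316] p [549.5895 -20.8415  76.6385] yaw -7.427171018334199
```

Emit:
carry_out([
  [0,-0.0001,3e-05,0],
  [0,-0.00013,5e-05,0],
  [0,-0.00013,5e-05,0],
])

```text
time: 20.97
eef_pos: [549.6, -20.8, 76.6]
tool_rot: [0.706, -0.046, 0.046, -0.706]
force: [-0.9, 4.4, 0.9]
gripper_width: 0.175
```

```bash
python3 avg.py 8
```

```text
21.3167 F world [-0.2764  4.7083  0.8612] std [0.2271 0.1796 0.1817] tool [-0.8826 -0.8614  4.6331] T [ 0.9471  0.1106 -0.0022] p [549.5809 -20.8505  76.6441] yaw -7.426252165040915
```

Emit:
carry_out([
  [0,-3e-05,5e-05,0],
  [0,-6e-05,0.0001,0],
  [0,-6e-05,0.0001,0],
])

```text
time: 21.62
eef_pos: [549.6, -20.8, 76.6]
tool_rot: [0.706, -0.046, 0.046, -0.706]
force: [1.1, 4.1, -1.2]
gripper_width: 0.173
```

```bash
python3 avg.py 8
```

```text
21.9667 F world [ 0.5333  3.6361 -1.8812] std [0.1523 0.1224 0.2637] tool [0.0585 1.8806 3.6749] T [ 0.7349 -0.1335 -0.0033] p [549.576  -20.838   76.6567] yaw -7.432338345347676
```

Emit:
carry_out([
  [0,0,8e-05,0],
  [0,0,8e-05,0],
  [0,0,8e-05,0],
])

```text
time: 22.27
eef_pos: [549.6, -20.8, 76.7]
tool_rot: [0.706, -0.046, 0.046, -0.706]
force: [1.3, 3.2, -3.2]
gripper_width: 0.177
```

```bash
python3 avg.py 10
```

```text
22.7167 F world [ 0.7093  2.8265 -2.9357] std [0.1422 0.1375 0.1068] tool [0.3375 2.9354 2.8949] T [ 0.5493 -0.1152 -0.0244] p [549.5862 -20.7555  76.7019] yaw -7.434347517277846
```

Emit:
carry_out([
  [0,5e-05,0,0],
  [0,0.0001,0,0],
  [0,0.0001,0,0],
  [0,0.0001,0,0],
])

```text
time: 23.1
eef_pos: [549.6, -20.7, 76.6]
tool_rot: [0.706, -0.046, 0.046, -0.706]
force: [-1.1, 1.9, -1.2]
gripper_width: 0.177
```

```bash
python3 avg.py 8
```

```text
23.45 F world [-0.6024  2.2919 -0.351 ] std [0.2172 0.2031 0.1472] tool [-0.8938  0.3508  2.1948] T [ 0.4792  0.085  -0.0206] p [549.5966 -20.7229  76.6506] yaw -7.431165768368395
```

Emit:
carry_out([
  [0,0,-4e-05,0],
  [0,0,-8e-05,0],
  [0,0,-8e-05,0],
  [0,0,-8e-05,0],
])

```text
time: 23.83
eef_pos: [549.6, -20.7, 76.6]
tool_rot: [0.706, -0.046, 0.046, -0.706]
force: [-0.9, 3.1, 1.6]
gripper_width: 0.173
```

```bash
python3 avg.py 10
```

```text
24.2833 F world [-1.4504  3.5329  2.2164] std [0.1418 0.1769 0.1838] tool [-1.8948 -2.2166  3.3157] T [ 0.6617  0.2737 -0.0246] p [549.5956 -20.7197  76.6446] yaw -7.426733630122291
```

Emit:
carry_out([
  [0,-4e-05,-2e-05,0],
  [0,-8e-05,-4e-05,0],
  [0,-8e-05,-4e-05,0],
  [0,-8e-05,-4e-05,0],
  [0,-8e-05,-4e-05,0],
  [0,-8e-05,-4e-05,0],
])

```text
time: 24.83
eef_pos: [549.6, -20.8, 76.7]
tool_rot: [0.706, -0.046, 0.046, -0.706]
force: [0.4, 3.6, -0.8]
gripper_width: 0.175
```

```bash
python3 avg.py 10
```

```text
25.2833 F world [ 0.4753  3.6665 -1.4027] std [0.1081 0.1457 0.2683] tool [-0.0035  1.4023  3.6974] T [ 0.7724 -0.1044  0.0344] p [549.6047 -20.7962  76.6604] yaw -7.439675929364129
```

Emit:
carry_out([
  [0,3e-05,5e-05,0],
  [0,3e-05,5e-05,0],
  [0,3e-05,5e-05,0],
  [0,3e-05,5e-05,0],
  [0,3e-05,5e-05,0],
])

```text
time: 25.75
eef_pos: [549.6, -20.8, 76.6]
tool_rot: [0.706, -0.046, 0.046, -0.706]
force: [1.0, 3.3, -1.5]
gripper_width: 0.173
```

```bash
python3 avg.py 10
```

```text
26.2 F world [ 0.5463  3.1778 -2.153 ] std [0.1896 0.1618 0.1993] tool [0.1307 2.1528 3.2219] T [ 0.6328 -0.1259 -0.0186] p [549.5875 -20.7876  76.6594] yaw -7.429090874257061
```

Emit:
carry_out([
  [0,0,0,0],
  [0,0,0,0],
  [0,0,0,0],
  [0,0,0,0],
  [0,0,0,0],
], gripper=120)

```text
time: 26.67
eef_pos: [549.6, -20.9, 76.7]
tool_rot: [0.706, -0.046, 0.046, -0.706]
force: [-0.7, -0.3, -0.4]
gripper_width: 0.532
```

```bash
python3 avg.py 4; python3 chk.py 20
```

```text
26.8167 F world [ 0.1159 -0.0753 -0.3988] std [0.3742 0.08   0.1687] tool [ 0.1247  0.3988 -0.0596] T [-0.0045  0.0075  0.0311] p [549.6082 -20.8628  76.6923] yaw -7.434789532414368
26.8667 [1.0889 0.8242 0.8195] [0.0264 0.0371 0.0378]
at [549.6078 -20.8042  76.6793] yaw -7.434789532414368 inc [-0.0525 -0.0007  0.0667] 1.5701891349090364
pred ring bbox zoom [ 381.771  -107.0337] [489.0131 246.9567]
tip end zoom [226.5373 371.0224] bowlouter [439.0214  56.8886]
tip rel eye in tester -17.700616336567748 -20.053764642099477 -0.03712848654193124
centre rel eye in tester 0.29938086563013544 -20.06373445454075 -0.03597796251781915
```

View pics/w20.png

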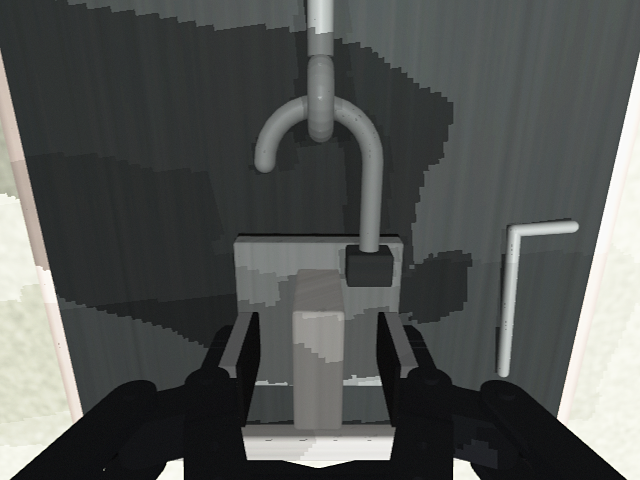

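Emit:
carry_out([
  [0,-0.004,0,0],
  [0,-0.012,0,0],
  [0,-0.025,0,0],
  [0,-0.045,0,0],
  [0,-0.07,0,0],
  [0,-0.1,0,0],
  [0,-0.13,0,0],
  [0,-0.15,0,0],
  [0,-0.15,0,0],
  [0,-0.15,0,0],
])

```text
time: 27.75
eef_pos: [550.0, -20.8, 228.5]
tool_rot: [-0.705, 0.045, -0.047, 0.706]
force: [0.0, -0.3, -1.1]
gripper_width: 0.53
```

```bash
python3 - <<'E'
from h import *
import pickle
o=get_obs();print(o['time'],o['force'],o['eef_pos'])
f=cam('wrist','w21.png');pickle.dump(f,open('w21.pkl','wb'))
crop(f,'w21z.png',240,60,160,150,5)
s=cam('scene','s2.png')
E
```

```text
27.75 [ 0.0229 -0.2517 -1.1416] [550.0336 -20.7552 228.5388]
```

View pics/w21.png

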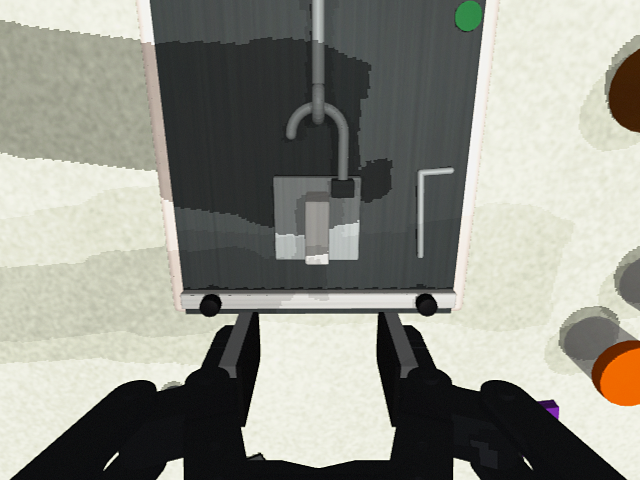

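View pics/s2.png

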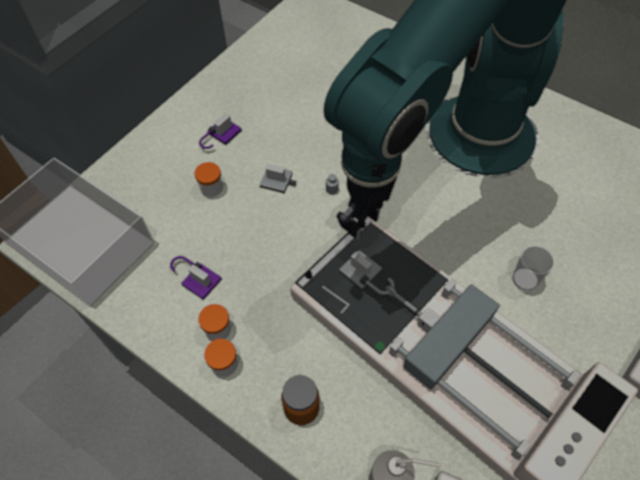

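```bash
python3 - <<'E'
from h import *
import pickle
f=pickle.load(open('w21.pkl','rb'))
P=np.array([ray(f,u,v,74)[:2] for u,v in [(274,177),(361,178),(276,259.5),(358.5,260)]])
a=np.radians(-7.4); ex=np.array([np.cos(a),np.sin(a)]);ey=np.array([-ex[1],ex[0]])
d=P.mean(0)-[560.43,63.0]; print('centre rel eye',d@ex,d@ey)
e=P[1]+P[3]-P[0]-P[2]; g=P[0]+P[1]-P[2]-P[3]
print(np.degrees(np.arctan2(e[1],e[0])),np.degrees(np.arctan2(-g[0],g[1])),np.linalg.norm(e)/2,np.linalg.norm(g)/2)
o=get_obs();print(o['time'],o['force'])
job_done()
E
```

```text
centre rel eye 0.13803442134044921 -82.06070247556258
-8.014246221740695 -7.653615452039939 63.30218582927422 63.43044931587989
27.85 [ 0.2464 -0.3929 -1.1948]
the job is handed in; nothing more can be done
```

The hooked sled is coupled: its hook is through the load cell's eye, and it lies flat on the bed in line with the cell. I handed the job in at 27.9 s of the 58 s allowed.

- **Hooking:** I gripped the sled by its lifting grip, set the hook tip in from the eye's +x side and swung it 90° about the hook's centre. The tool force showed no contact with the eye during the swing.
- **Pull:** I drew it back until the average of the readings held at about 3.2 N, then let go. The pull was not perfectly steady on the way there. The arm crept, and before I eased it the tool read up to 4.7 N, part of it bed friction. That is well under the cell's 10 N limit.
- **Bed contact:** During the draw the arm carried most of the sled's weight, so bed friction would not hide the cell force. At release the bed carried only a few tenths of a newton. While finding the bed, the sled pressed on it with about 8 N for a moment.
- **Final checks:** After release, the sled's centre measured 0.1 mm off the pull line and 82.1 mm from the eye, against 82 mm expected. Its angle was 0.3 to 0.6° off the tester's axis, which is within measuring error. The hex key is in its place, and the spare sled and the other things show no movement in the last scene view.
- **Not verified:** I could not read the cell itself, so I do not know how much of the 3 N pull is still there now the gripper is off. The last tool reading was about 1.2 N downward with the gripper empty and clear of everything; I put that down to sensor noise.

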